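# Open the spring roll feeder for restocking

## Task

Get the till-roll feeder ready for restocking. First stand the fallen paper roll upright on its end, wholly on the small wooden board, and let go of it; then draw the feeder's spring-loaded pusher back along its lane, towards the robot, until its little pointer is level with the mark tab clipped to the lane wall, and finish while still holding the pusher there, because it springs back if released. Do not knock over or shift the other things on the counter.

Things in the scene. Friction and masses are not known exactly. Their poses are not given: they have to be found in the camera images.
- roll: the paper till roll that lies on its side: plain white cylinder 53 mm in diameter and 79 mm long, solid, about 0.16 kg. Origin at the centre of one end face, z along its axis towards the other end (horizontal while it lies). The two ends are alike, either may be up. Lying free, it can roll sideways.
- roll_center (a point): the centre of that roll, half-way along its axis (39.5 mm from each end); z along its axis.
- board: plain light wooden board 120 x 120 mm, 8 mm thick, fixed to the counter; origin at the centre of its underside, on the counter.
- board_top (a point): centre of the board's upper face, z up, x and y along its edges.
- feeder: low metal lane fixed to the counter, 270 mm long (its x) and 104 mm wide, open at the top; its two side walls are 62 mm apart inside and reach 35 mm above the counter, its far stop 41 mm. Origin at the centre of its underside; its +x runs along the lane away from the robot, its -y side carries the mark tab.
- pusher: upright plastic pusher of the feeder, which slides along the lane; at the start it rests at its far end. It moves along the feeder's -x (towards the robot) up to 160 mm, against a spring of about 4 N at rest and 8 N at 130 mm, and springs back when let go. Axes as the feeder's. Origin under the pusher at counter height, below the handle.
- handle (a point): centre of the pusher's handle, the thick bar at its top, 75 mm above the counter: 14 mm thick along the lane (x), 44 mm wide (y), 26 mm high (62 to 88 mm above the counter). Below it the plate is 6 mm thick; on the robot's side a spring drum reaches up to 45 mm above the counter.
- pointer (a point): tip of the small pointer that sticks out of the pusher's -y side over the lane wall, 40 mm above the counter; exactly 44.5 mm to the -y side of the handle's centre and at the same x along the lane. Moves with the pusher.
- mark (a point): middle of the mark tab, a dark steel tab 16 mm wide (along the lane) clipped to the outside of the lane's -y wall, reaching to 53 mm above the counter; fixed. The point lies where the tip of the pointer is when level with the tab. Its x is along the lane, as the feeder's. 70 to 130 mm from the pointer at the start.
- spare_roll: another till roll of the same size, already standing upright; leave it. Origin at the centre of its underside.
- date_stamp: wooden-handled hand stamp, 31 x 52 x 88 mm, standing; leave it. Origin at the centre of its underside.
- thread_spool: white thread spool, 28 mm across, 48 mm high, standing; leave it. Origin at the centre of its underside.
There are look-alikes about, which are no part of the job. What is shaped like the date_stamp but purple is not meant.

How it is judged:
On the way, in this order (a step that is already met when the one before it is completed fails the run):
1. the roll stands upright wholly on the board, let go ((angle between roll_center's own z axis and vertical below 0.12 rad or angle between roll_center's own z axis and vertical above 3.0216 rad) and x of roll_center in the frame of board_top between -0.035 and 0.035 m and y of roll_center in the frame of board_top between -0.035 and 0.035 m and z of roll_center in the frame of board_top between 0.034 and 0.046 m and contact force between roll and the fingers below 0.2 N and linear speed of roll below 0.02 m/s), for 0.3 s.
2. the pusher is drawn back so that its pointer is level with the mark tab (x of pointer in the frame of mark between -0.008 and 0.008 m and contact force between the fingers and pusher above 2 N and contact force between pusher and roll below 0.2 N and contact force between pusher and spare_roll below 0.2 N and contact force between pusher and date_stamp below 0.2 N and contact force between pusher and thread_spool below 0.2 N), for 0.3 s.
At the end, for the whole second after the job is handed in: The roll stands upright (within 0.12 rad) on the board, its centre within 35 mm of the board's centre along each edge, untouched by the fingers; the pointer is within 8 mm of the middle of the mark tab along the lane, at rest, and the pusher is kept there by the fingers alone (more than 2 N) (all of step 1 and all of step 2 and linear speed of pusher below 0.01 m/s); the arm keeps its last pose, push and grip.
It fails at once if a bystander (spare roll, date stamp or thread spool) is shifted by more than 20 mm or knocked over (distance of any of spare_roll, date_stamp, thread_spool from where it was at the start of the episode above 0.02 m or angle between any of spare_roll, date_stamp, thread_spool's own z axis and vertical above 0.5 rad).
It also fails if it takes over 48 s, if anything falls off the work surface, if the arm or the gripper's body presses on something with over 40 N, if the wrist force passes 120 N, or if a joint passes its speed limit or range.

## Robot

A 6-joint arm with a two-finger parallel gripper is mounted at the origin on a cart in front of the work surface, level with it; the furniture and walls round the work are solid. World frame = base frame: x ahead of the robot, y to its left, z up, the work surface at z = 0. Lengths are in m, angles in rad, forces in N, time in s.
With the tool pointing down it reaches from about 0.275 to 0.725 m from the base axis. Payload 15.9 kg.
Tool frame: the origin (TCP) lies at the very end of the fingers, on their centre line; the grasp point (between the pads) lies manip.grasp_offset behind it (manip.grasp_offset is the distance from the TCP to the grasp point, in m); z points along the fingers, y is the line along which they close (so a half turn about z gives the same grasp; the last joint's range is limited). The gripper opens to 85 mm and grips with 20 to 120 N. Pads are 22 mm wide; open, the fingers measure 114 mm over their backs; the gripper's body (76 mm by 85 mm) begins 54 mm behind the grasp point. The pads swing forward as they close: fully open they stand 13 mm farther back than shut.
Start: joints at [-1.304, 0.213, -0.034, 1.323, 0, 1.571], TCP at [0.132, -0.482, 0.231] pointing down, gripper open.
Joint ranges: [-2.98, 2.98], [-0.74, 1.72], [-1.14, 1.35], [-2.1, 2.04], [-1.57, 1.44], [-3.14, 3.14]. Speed limits (rad/s): [1.89, 1.89, 2.39, 2.57, 3.14, 3.14].

## Interface

Orientations are given as a rotation vector (axis times angle).
In Python, from plant import manip, vision gives the robot as it stands.
- The arm moves only by the tool drive_tool, never from a script. Its argument "motion" is a list of rows, each an object of numbers: "dx", "dy", "dz": the shift along the world's x, y, z normalised to -1 to 1, where 1 is 0.3 m; "wx", "wy", "wz": the turn, a rotation vector about the world's x, y, z normalised to -1 to 1, where 1 is 5 degrees; "hand": the gripper command: -1 is shut, 1 is fully open, values between are in proportion. A call has 1 to 5 rows; each row shifts and turns the commanded pose from where the row before left it; what a row does not reach is not made up. A row lasts 1/8 s, in which the tool goes at most 62.5 mm and 10.7 degrees, less where a joint would pass 70% of its speed; a pose out of reach is approached as far as the arm can. A call with a number of a shift or a turn outside -1 to 1 is refused whole. A call with a gripper value outside its range is refused whole. The fingers move at their own pace and stop on an object; "newtons" is the grip in N (left out, the last holds). Time passes only in rows, so rows that do not move let the fingers close. It gives the time, the measured TCP pose, the force, the opening and the grip force at its end, in the units of the state.
- manip.read_state(): the state, without advancing time (a new reading comes with each control period).
- vision.get_image(name): name is "scene" or "side" or "wrist"; returns the picture (480x640x3 uint8, blue, green, red); there is no depth.
- vision.camera_params(name): a dict with "mtx" (3x3 intrinsics, pixels), "R" (3x3) and "t" (3): a world point X has camera coordinates R X + t; the wrist camera has in their place "tool_from_camera" (4x4, takes a point from camera to tool coordinates, whose origin is the TCP and whose axes are the flange's). Camera axes: x right, y down, z forward; pixel columns grow to the right and rows downward; lengths in m; the calibration is good to about 2 mm. The wrist camera is an equidistant fisheye: a pixel r from the principal point sees the ray r / f radians off the axis. A picture is of the moment at which its call begins: read the wrist's pose just before it. camera_params takes no time and is no camera call.
- manip.close_job(): hands the job in; it is judged then, once.
The state is a dict: "t": time; "q": joint angles; "joint_vel": joint speeds; "joint_torque": joint torques, N m; "ee_pos": TCP position; "eef_rot": TCP orientation; "contact_force": force on the tool from outside, world axes, zero at the start; "moment": the same for the moment, N m; "grip_width": opening from 0.0 (shut) to 1.0 (fully open); "finger_force": force on a finger pad.
Only numpy, scipy, OpenCV 4.12 (cv2) and the standard library are available. Lean on these libraries where they do the work, as an engineer would, in place of code of your own. Each camera call takes 0.05 s, during which the arm holds its last target. There are 200 camera calls.

## Working session

There is one attempt and no reset: what is moved stays moved. The work goes in short steps, Python scripts to look and compute and a tool call to move; the robot and the scene stay as the last step left them, time stands still between calls to the robot, and variables do not carry over. Pictures are saved under pics/ and viewed, at most 10 in all, crops included, and the job is handed in when it is done.

Besides the shell and the picture viewer there is one more tool, called after "Emit:" as name(argument=value, ...), one argument or row to a line, values as JSON. drive_tool: Moves the arm, as the interface text tells. Scaled input: -1 to 1 covers 0.3 m each way for a shift and 5 degrees each way for a turn. Its arguments: {"type":"object","properties":{"motion":{"type":"array"},"newtons":{"type":"number"}},"required":["motion"]}

```bash
ls; mkdir -p pics; python3 - <<'E'
from plant import manip, vision
import cv2
print(manip.read_state(), manip.grasp_offset)
for n in ("scene","side","wrist"):
    p=vision.camera_params(n); print(n,p)
for n in ("scene","side"):
    cv2.imwrite(f"pics/{n}0.png",vision.get_image(n))
E
```

```text
pics
{'t': 0.0, 'q': array([-1.30397841e+00,  2.13377707e-01, -3.50628222e-02,  1.32352805e+00,
        3.49386158e-06,  1.57080552e+00]), 'joint_vel': array([ 0.00052793,  0.00074724, -0.00034178, -0.00158138,  0.00085342,
        0.00074318]), 'joint_torque': array([-2.16322536e-03, -6.86175370e+01,  4.87107396e+01,  1.74815033e-02,
       -1.79944714e-04,  1.18621375e-05]), 'ee_pos': array([ 0.13173874, -0.48196331,  0.23080393]), 'eef_rot': array([-3.11252707e+00, -4.17705563e-01,  2.39408590e-04]), 'contact_force': array([ 0.08468296,  1.09262593, -0.40142338]), 'moment': array([-0.06031446, -0.00902896,  0.0485705 ]), 'finger_force': 0.0, 'grip_width': 0.9985309935423176} 0.0187
scene {'mtx': array([[449.76031228,   0.        , 310.53780038],
       [  0.        , 449.76031228, 233.27907456],
       [  0.        ,   0.        ,   1.        ]]), 'R': array([[-0.79564983, -0.60574089, -0.00439682],
       [-0.45306185,  0.59989023, -0.65944422],
       [ 0.40208994, -0.52269464, -0.75174064]]), 't': array([0.440915  , 0.31685895, 0.84595787])}
side {'mtx': array([[542.97183479,  
[... 166 characters left out ...]
004, -0.01172038],
       [-0.06670681, -0.42270746, -0.90380784],
       [ 0.11377898,  0.89669411, -0.42777801]]), 't': array([-0.57804438,  0.09539264,  1.15215463])}
wrist {'mtx': array([[371.64829954,   0.        , 321.70631942],
       [  0.        , 371.64829954, 240.15503429],
       [  0.        ,   0.        ,   1.        ]]), 'tool_from_camera': array([[ 3.65967055e-04, -9.51123016e-01, -3.08812037e-01,
         7.91516834e-02],
       [ 9.99999621e-01,  5.92007434e-04, -6.38268447e-04,
        -2.93234554e-04],
       [ 7.89890833e-04, -3.08811687e-01,  9.51122872e-01,
        -1.43393736e-01],
       [ 0.00000000e+00,  0.00000000e+00,  0.00000000e+00,
         1.00000000e+00]])}
```

View pics/scene0.png

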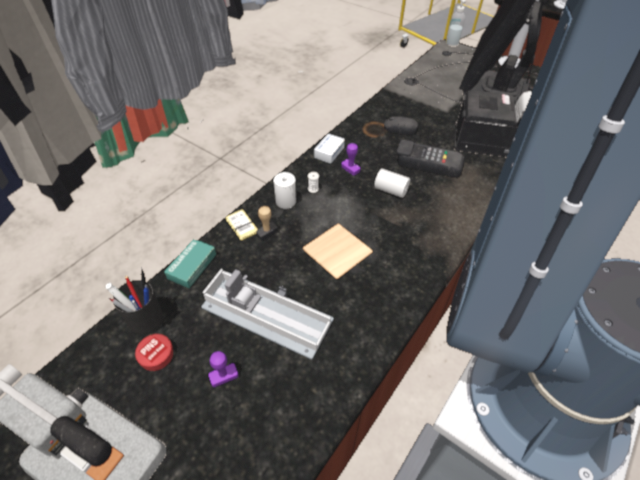

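View pics/side0.png

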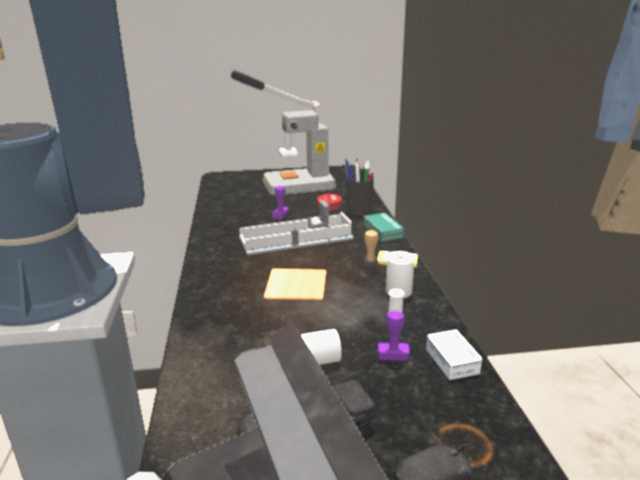

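The scene view shows the lying white cylinder at (392,183). It also shows a standing roll at (285,190), the spool at (313,182), the stamp at (265,220), the board at (338,250), the pusher at (237,288) and the tab at (282,292).
Look-alikes for the roll: standing roll (285,190), spool (313,182), white box (329,148). The lying cylinder at (392,183) is the one. The side view confirms it at (322,347), partly hidden by the arm.

```bash
cat > h.py <<'E'
import numpy as np, cv2
from scipy.spatial.transform import Rotation as Rn
from plant import manip, vision
def ray(n,px):
    p=vision.camera_params(n); d=np.linalg.inv(p["mtx"])@np.array([px[0],px[1],1.])
    return -p["R"].T@p["t"], p["R"].T@d
def wray(st,px):
    p=vision.camera_params("wrist"); m=p["mtx"]; T=p["tool_from_camera"]
    v=np.array([(px[0]-m[0,2])/m[0,0],(px[1]-m[1,2])/m[1,1]]); r=np.linalg.norm(v)
    d=np.r_[v/max(r,1e-9)*np.sin(r),np.cos(r)]
    R=Rn.from_rotvec(st["eef_rot"]).as_matrix()
    return st["ee_pos"]+R@T[:3,3], R@(T[:3,:3]@d)
def plane(od,z):
    o,d=od; return o+d*(z-o[2])/d[2]
def wpix(st,X):
    p=vision.camera_params("wrist"); m=p["mtx"]; T=np.linalg.inv(p["tool_from_camera"])
    R=Rn.from_rotvec(st["eef_rot"]).as_matrix()
    c=T[:3,:3]@(R.T@(np.array(X)-st["ee_pos"]))+T[:3,3]
    a=np.arctan2(np.hypot(c[0],c[1]),c[2]); u=c[:2]/np.hypot(c[0],c[1])*a
    return m[0,0]*u+m[:2,2]
def shot(name,cam="wrist"):
    st=manip.read_state(); im=vision.get_image(cam); cv2.imwrite(f"pics/{name}.png",im); return st,im
E
python3 - <<'E'
from h import *
im=cv2.imread("pics/scene0.png")
for k,px,z in [("roll",(392,183),.0265),("spare base",(285,205),0),("spool base",(313,190),0),("stamp",(265,235),0),("board",(338,250),.008),("handle",(237,280),.088),("tab",(282,290),.053),("feeder nearend",(320,335),.035),("purple",(351,170),0),("term",(430,157),.03)]:
    print(k,plane(ray("scene",px),z).round(3))
x=im[160:205,365:420]; cv2.imwrite("pics/crop.png",cv2.resize(x,None,fx=8,fy=8,interpolation=cv2.INTER_CUBIC))
g=cv2.inRange(x,(150,150,150),(255,255,255))
c=max(cv2.findContours(g,0,2)[0],key=cv2.contourArea)+np.array([365,160])
(cx,cy),wh,a=cv2.minAreaRect(c); print(cx,cy,wh,a)
b=cv2.boxPoints(((cx,cy),wh,a)); print(b.round(0).tolist(), [plane(ray("scene",p),.0265)[:2].round(3).tolist() for p in b])
E
```

```text
roll [ 0.527 -0.326  0.026]
spare base [ 0.722 -0.108  0.   ]
spool base [ 0.697 -0.199  0.   ]
stamp [ 0.694  0.003 -0.   ]
board [ 0.518 -0.061  0.008]
handle [0.603 0.185 0.088]
tab [0.53  0.131 0.053]
feeder nearend [0.409 0.159 0.035]
purple [ 0.661 -0.331  0.   ]
term [ 0.495 -0.481  0.03 ]
391.20001220703125 181.40000915527344 (32.25523376464844, 18.973663330078125) 18.43494987487793
[[373.0, 185.0], [379.0, 167.0], [410.0, 178.0], [404.0, 196.0]] [[0.563, -0.288], [0.589, -0.36], [0.5, -0.374], [0.479, -0.302]]
```

View pics/crop.png

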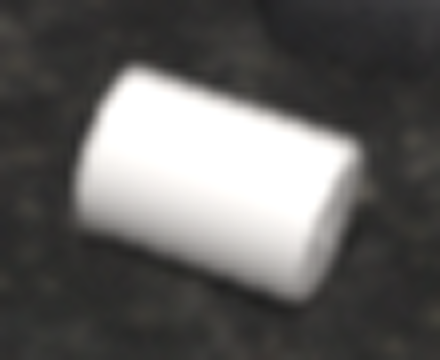

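The crop shows the lying roll: plain white cylinder, full extent 375–410 × 168–198. Its near end face is at right. So it is the target, at about (0.53,-0.33), and its axis is close to world x. Next I'll look at it from above.

Emit:
drive_tool(
  motion=[
    {"dx":0.2,"dy":0.08,"dz":0.02,"hand":1},
    {"dx":0.2,"dy":0.08,"dz":0.02,"hand":1},
    {"dx":0.2,"dy":0.08,"dz":0.02,"hand":1},
    {"dx":0.2,"dy":0.08,"hand":1},
    {"dx":0.2,"dy":0.08,"hand":1},
  ],
  newtons=40,
)

```text
$.motion[0]: bad value
```

Emit:
drive_tool(
  motion=[
    {"dx":0.1,"dy":0.06,"hand":1},
    {"wz":-1,"hand":1},
  ],
)

```text
$.motion[0]: bad value
```

```bash
python3 - <<'E'
from h import *
st,im=shot("w1"); print(st["ee_pos"].round(3),st["q"].round(3),st["t"])
g=cv2.inRange(im,(140,140,140),(255,255,255))
for c in cv2.findContours(g,0,2)[0]:
    if cv2.contourArea(c)<300: continue
    r=cv2.minAreaRect(c); b=cv2.boxPoints(r)
    print(np.round(r[0]),np.round(r[1]),round(r[2],1),plane(wray(st,r[0]),.0265)[:2].round(3),[plane(wray(st,p),.0265)[:2].round(3).tolist() for p in b])
st=dict(st);print(wpix(st,(.53,-.33,.0265)))
E
```

```text
[ 0.132 -0.482  0.231] [-1.304  0.213 -0.035  1.323 -0.     1.571] 0.1
[147. 468.] [49. 16.] 18.4 [-0.362 -0.316] [[-0.395, -0.265], [-0.337, -0.28], [-0.335, -0.362], [-0.392, -0.353]]
[496. 451.] [59. 56.] -0.0 [-0.163 -0.843] [[-0.237, -0.829], [-0.106, -0.755], [-0.099, -0.861], [-0.242, -0.966]]
[396. 382.] [ 84. 105.] 22.5 [-0.051 -0.625] [[-0.12, -0.571], [0.031, -0.571], [0.01, -0.678], [-0.163, -0.699]]
[540. 305.] [301. 274.] 18.9 [ 0.09  -0.765] [[-0.068, -0.575], [0.239, -0.571], [0.306, -1.138], [-0.329, -1.468]]
[202. 251.] [437. 374.] 7.7 [ 0.055 -0.374] [[-0.495, 0.189], [0.249, -0.061], [0.269, -0.563], [-0.211, -0.685]]
[ 283.75171566 -165.84691965]
```

View pics/w1.png

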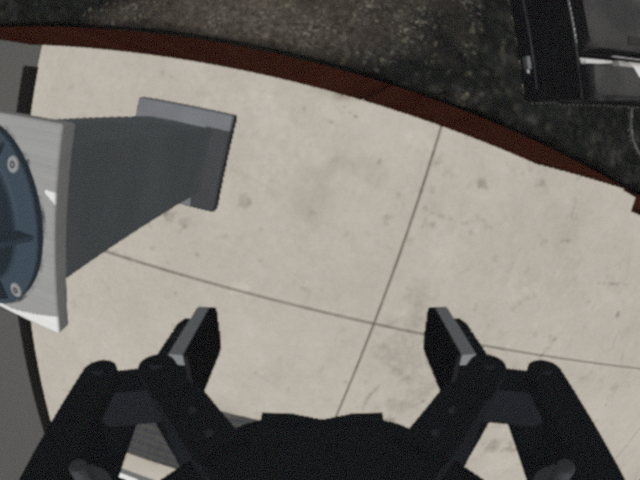

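The move was refused, so this picture shows only the floor, seen from the start pose. The rows probably need all seven fields.

Emit:
drive_tool(
  motion=[
    {"dx":0.2,"dy":0.08,"dz":0.02,"wx":0,"wy":0,"wz":0,"hand":1},
    {"dx":0.2,"dy":0.08,"dz":0.02,"wx":0,"wy":0,"wz":0,"hand":1},
    {"dx":0.2,"dy":0.08,"dz":0.02,"wx":0,"wy":0,"wz":0,"hand":1},
    {"dx":0.2,"dy":0.08,"dz":0,"wx":0,"wy":0,"wz":0,"hand":1},
    {"dx":0.2,"dy":0.08,"dz":0,"wx":0,"wy":0,"wz":0,"hand":1},
  ],
  newtons=40,
)

```text
t: 0.78
ee_pos: [0.423, -0.3654, 0.2486]
eef_rot: [3.114, 0.418, -0.0]
contact_force: [0.9, -1.3, -0.4]
grip_width: 1.002
finger_force: 0.0
```

Emit:
drive_tool(
  motion=[
    {"dx":0.1,"dy":0.06,"dz":0,"wx":0,"wy":0,"wz":-1,"hand":1},
    {"dx":0,"dy":0,"dz":0,"wx":0,"wy":0,"wz":0,"hand":1},
  ],
)

```text
t: 1.02
ee_pos: [0.453, -0.347, 0.2479]
eef_rot: [-3.128, -0.285, 0.001]
contact_force: [-0.5, -0.7, -0.3]
grip_width: 1.002
finger_force: 0.0
```

```bash
python3 - <<'E'
from h import *
st,im=shot("w2"); print(st["ee_pos"].round(3),st["q"].round(3),st["t"])
print("expect",wpix(st,(.53,-.33,.0265)))
g=cv2.inRange(im,(140,140,140),(255,255,255))
for c in cv2.findContours(g,0,2)[0]:
    if cv2.contourArea(c)<300: continue
    r=cv2.minAreaRect(c); b=cv2.boxPoints(r)
    print(np.round(r[0]),np.round(r[1]),round(r[2],1),plane(wray(st,r[0]),.0265)[:2].round(3),[plane(wray(st,p),.0265)[:2].round(3).tolist() for p in b])
E
```

```text
[ 0.453 -0.347  0.248] [-0.654  0.363  0.209  1.418  0.     2.306] 1.025
expect [319.60661284 123.63197389]
[495. 451.] [60. 56.] -0.0 [ 0.108 -0.699] [[0.032, -0.676], [0.176, -0.61], [0.174, -0.724], [0.014, -0.82]]
[152. 459.] [41. 67.] 29.1 [-0.019 -0.143] [[-0.128, -0.057], [0.088, -0.152], [0.062, -0.208], [-0.164, -0.128]]
[608. 416.] [126.  61.] 90.0 [ 0.174 -0.937] [[0.311, -0.753], [0.315, -0.915], [-0.101, -1.326], [-0.02, -0.997]]
[ 38. 351.] [75. 78.] 58.1 [0.157 0.046] [[0.129, 0.189], [0.265, -0.005], [0.174, -0.062], [0.005, 0.127]]
[322. 389.] [231. 100.] 8.6 [ 0.219 -0.389] [[0.114, -0.232], [0.292, -0.249], [0.291, -0.53], [0.098, -0.579]]
[ 70. 303.] [34. 32.] 16.4 [ 0.268 -0.041] [[0.239, 0.003], [0.293, -0.023], [0.293, -0.079], [0.241, -0.058]]
[317. 124.] [55. 88.] 2.6 [ 0.529 -0.327] [[0.482, -0.306], [0.569, -0.295], [0.576, -0.347], [0.49, -0.36]]
[ 95. 105.] [ 79. 104.] 15.8 [ 0.522 -0.082] [[0.472, -0.004], [0.592, -0.033], [0.567, -0.142], [0.458, -0.121]]
```

View pics/w2.png

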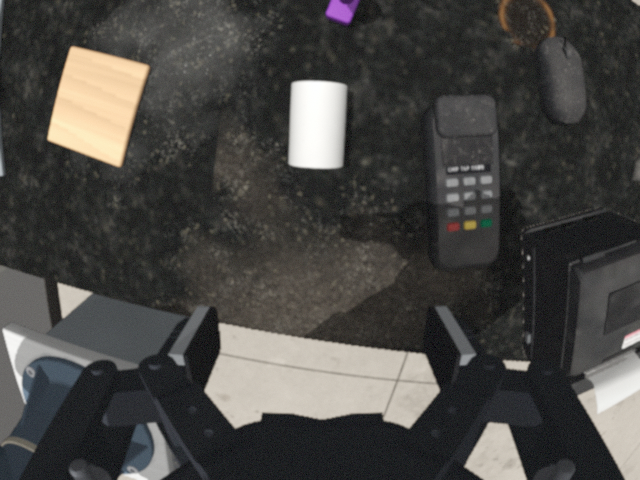

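The wrist view shows the roll at (317,124), in agreement with the scene estimate: centre (0.528,-0.328), axis yaw about 8°. The board is at (97,105). The terminal at (465,180) leaves about 75 mm clear.
Plan: approach leaning 20° inward, grip towards the far end, then pitch 90° in total so it finishes leaning outward.

Emit:
drive_tool(
  motion=[
    {"dx":0.051,"dy":0.013,"dz":-0.08,"wx":0,"wy":0,"wz":-0.48,"hand":1},
    {"dx":0.051,"dy":0.013,"dz":-0.08,"wx":-0.14,"wy":0.99,"wz":0,"hand":1},
    {"dx":0.051,"dy":0.013,"dz":-0.08,"wx":-0.14,"wy":0.99,"wz":0,"hand":1},
    {"dx":0.051,"dy":0.013,"dz":-0.08,"wx":-0.14,"wy":0.99,"wz":0,"hand":1},
    {"dx":0.051,"dy":0.013,"dz":-0.08,"wx":-0.14,"wy":0.99,"wz":0,"hand":1},
  ],
)

```text
t: 1.7
ee_pos: [0.5273, -0.3299, 0.1284]
eef_rot: [3.061, 0.21, -0.543]
contact_force: [0.7, -1.0, 0.8]
grip_width: 1.003
finger_force: 0.0
```

```bash
python3 - <<'E'
from h import *
st,im=shot("w3"); R=Rn.from_rotvec(st["eef_rot"]).as_matrix(); print(st["ee_pos"].round(4),st["q"].round(3),"\n",R.round(3))
g=cv2.inRange(im,(140,140,140),(255,255,255))
for c in cv2.findContours(g,0,2)[0]:
    if cv2.contourArea(c)<1500: continue
    r=cv2.minAreaRect(c); b=cv2.boxPoints(r)
    print(np.round(r[0]),np.round(r[1]),round(r[2],1),plane(wray(st,r[0]),.0265)[:2].round(3),[plane(wray(st,p),.0265)[:2].round(3).tolist() for p in b])
E
```

```text
[ 0.5273 -0.3299  0.1284] [-0.46   0.807  0.587  1.644 -0.196  2.573] 
 [[ 0.93   0.137 -0.341]
 [ 0.128 -0.991 -0.048]
 [-0.344  0.001 -0.939]]
[619. 444.] [69. 40.] 90.0 [-0.182 -1.354] [[0.147, -0.922], [0.088, -1.139], [-1.768, -3.455], [-0.779, -1.859]]
[367. 397.] [144.  54.] 2.1 [ 0.261 -0.42 ] [[0.177, -0.34], [0.318, -0.331], [0.319, -0.491], [0.166, -0.552]]
[318. 188.] [143.  87.] 90.0 [ 0.529 -0.327] [[0.575, -0.295], [0.582, -0.346], [0.473, -0.368], [0.464, -0.303]]
[ 35. 159.] [136.  70.] 90.0 [ 0.534 -0.11 ] [[0.59, -0.086], [0.587, -0.156], [0.472, -0.128], [0.461, -0.035]]
```

Emit:
drive_tool(
  motion=[
    {"dx":0.005,"dy":0.003,"dz":-0.13,"wx":0,"wy":0,"wz":0,"hand":1},
    {"dx":0.004,"dy":0.003,"dz":-0.13,"wx":0,"wy":0,"wz":0,"hand":1},
    {"dx":0.004,"dy":0.002,"dz":-0.12,"wx":0,"wy":0,"wz":0,"hand":1},
    {"dx":0,"dy":0,"dz":0,"wx":0,"wy":0,"wz":0,"hand":0.3},
    {"dx":0,"dy":0,"dz":0,"wx":0,"wy":0,"wz":0,"hand":-0.5},
  ],
  newtons=40,
)

```text
t: 2.38
ee_pos: [0.5316, -0.3274, 0.0163]
eef_rot: [3.062, 0.21, -0.538]
contact_force: [1.2, 13.3, 30.2]
grip_width: 0.61
finger_force: 38.1
```

Emit:
drive_tool(
  motion=[
    {"dx":0,"dy":0,"dz":0,"wx":0,"wy":0,"wz":0,"hand":-0.5},
    {"dx":0,"dy":0,"dz":0,"wx":0,"wy":0,"wz":0,"hand":-0.5},
  ],
)

```text
t: 2.62
ee_pos: [0.5323, -0.3274, 0.0165]
eef_rot: [3.061, 0.211, -0.536]
contact_force: [0.0, -0.6, 8.4]
grip_width: 0.607
finger_force: 42.7
```

Emit:
drive_tool(
  motion=[
    {"dx":0,"dy":0,"dz":0.15,"wx":0,"wy":0,"wz":0,"hand":-0.5},
    {"dx":0,"dy":0,"dz":0.2,"wx":0,"wy":0,"wz":0,"hand":-0.5},
    {"dx":0,"dy":0,"dz":0.1,"wx":0.14,"wy":-0.99,"wz":0,"hand":-0.5},
    {"dx":0,"dy":0.03,"dz":0.1,"wx":0.14,"wy":-0.99,"wz":0,"hand":-0.5},
    {"dx":0,"dy":0.05,"dz":0,"wx":0.14,"wy":-0.99,"wz":0,"hand":-0.5},
  ],
)

```text
t: 3.25
ee_pos: [0.5328, -0.3034, 0.1832]
eef_rot: [3.123, 0.215, -0.125]
contact_force: [0.2, -0.2, -1.6]
grip_width: 0.608
finger_force: 42.9
```

Emit:
drive_tool(
  motion=[
    {"dx":0,"dy":0.05,"dz":0,"wx":0.14,"wy":-0.99,"wz":0,"hand":-0.5},
    {"dx":0,"dy":0.05,"dz":0,"wx":0.14,"wy":-0.99,"wz":0,"hand":-0.5},
    {"dx":0,"dy":0.05,"dz":0,"wx":0.14,"wy":-0.99,"wz":0,"hand":-0.5},
    {"dx":0,"dy":0.05,"dz":0,"wx":0.14,"wy":-0.99,"wz":0,"hand":-0.5},
    {"dx":0,"dy":0.05,"dz":0,"wx":0.14,"wy":-0.99,"wz":0,"hand":-0.5},
  ],
)

```text
t: 3.88
ee_pos: [0.5316, -0.2273, 0.1808]
eef_rot: [-3.062, -0.212, -0.546]
contact_force: [0.4, -0.1, -2.6]
grip_width: 0.603
finger_force: 42.9
```

```bash
python3 - <<'E'
from h import *
im=cv2.imread("pics/scene0.png"); h=cv2.cvtColor(im,cv2.COLOR_BGR2HSV)
g=cv2.inRange(h,(8,50,130),(25,200,255)); g[:215]=0;g[285:]=0;g[:,:295]=0;g[:,380:]=0
c=max(cv2.findContours(g,0,2)[0],key=cv2.contourArea)
ap=cv2.approxPolyDP(c,.04*cv2.arcLength(c,True),True)[:,0]
P=np.array([plane(ray("scene",p),.008) for p in ap]); print(ap.tolist(),P.round(3).tolist(),P.mean(0), [np.linalg.norm(P[i]-P[i-1]).round(3) for i in range(len(P))])
im=cv2.imread("pics/w2.png"); print()
st=manip.read_state(); print(st["ee_pos"].round(4),st["q"].round(3),st["grip_width"],st["t"]); print(Rn.from_rotvec(st["eef_rot"]).as_matrix().round(3))
E
```

```text
[[339, 223], [303, 246], [335, 278], [372, 252]] [[0.566, -0.135, 0.008], [0.593, -0.02, 0.008], [0.476, 0.01, 0.008], [0.45, -0.105, 0.008]] [ 0.5211667  -0.06262345  0.008     ] [np.float64(0.121), np.float64(0.118), np.float64(0.12), np.float64(0.119)]

[ 0.5316 -0.2273  0.1808] [-0.52   0.138 -0.319  0.83   0.213  2.515] 0.6030999070133498 3.875
[[ 0.929  0.137  0.342]
 [ 0.129 -0.991  0.047]
 [ 0.346  0.    -0.938]]
```

Emit:
drive_tool(
  motion=[
    {"dx":0,"dy":0.055,"dz":0,"wx":0.14,"wy":-0.99,"wz":0,"hand":-0.5},
    {"dx":0,"dy":0.055,"dz":0,"wx":0.14,"wy":-0.99,"wz":0,"hand":-0.5},
    {"dx":0,"dy":0.055,"dz":0,"wx":0.14,"wy":-0.99,"wz":0,"hand":-0.5},
    {"dx":0,"dy":0.055,"dz":0,"wx":0.14,"wy":-0.99,"wz":0,"hand":-0.5},
    {"dx":0,"dy":0.055,"dz":0,"wx":0.14,"wy":-0.99,"wz":0,"hand":-0.5},
  ],
)

```text
t: 4.5
ee_pos: [0.5315, -0.1448, 0.1808]
eef_rot: [-2.845, -0.197, -1.184]
contact_force: [1.3, -0.7, -2.0]
grip_width: 0.605
finger_force: 42.9
```

Emit:
drive_tool(
  motion=[
    {"dx":0,"dy":0.055,"dz":0,"wx":0.14,"wy":-0.99,"wz":0,"hand":-0.5},
    {"dx":0,"dy":0.055,"dz":0,"wx":0.14,"wy":-0.99,"wz":0,"hand":-0.5},
    {"dx":0,"dy":0.055,"dz":0,"wx":0.14,"wy":-0.99,"wz":0,"hand":-0.5},
    {"dx":0,"dy":0.055,"dz":0,"wx":0.14,"wy":-0.99,"wz":0,"hand":-0.5},
    {"dx":0,"dy":0.055,"dz":0,"wx":0.14,"wy":-0.99,"wz":0,"hand":-0.5},
  ],
)

```text
t: 5.12
ee_pos: [0.5727, -0.0954, 0.2288]
eef_rot: [-2.542, -0.213, -1.635]
contact_force: [0.0, 0.1, -1.9]
grip_width: 0.605
finger_force: 43.1
```

```bash
python3 - <<'E'
from h import *
st,im=shot("side1","side"); R=Rn.from_rotvec(st["eef_rot"]).as_matrix(); print(st["ee_pos"].round(4),st["q"].round(3),"\n",R.round(3))
a,_=shot("scene1","scene"); b=cv2.imread("pics/scene1.png")
x0=np.array([.52,-.06,.15])
def pix(n,X):
    p=vision.camera_params(n); c=p["mtx"]@(p["R"]@X+p["t"]); return (c[:2]/c[2]).astype(int)
o=[]
for n,i in (("side",im),("scene",b)):
    u,v=pix(n,x0); o.append(cv2.resize(i[max(0,v-80):v+80,max(0,u-80):u+80],(400,400)))
    print(n,u,v)
cv2.imwrite("pics/c2.png",np.hstack(o))
E
```

```text
[ 0.5727 -0.0954  0.2288] [-0.474 -0.126 -1.134 -0.487  0.593  2.851] 
 [[ 0.409  0.178  0.895]
 [ 0.058 -0.984  0.169]
 [ 0.911 -0.018 -0.413]]
side 291 219
scene 339 208
```

View pics/c2.png

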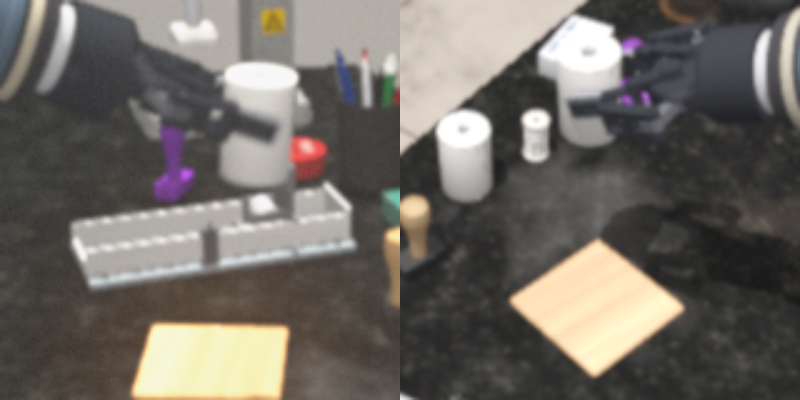

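The crop shows the roll held nearly upright with its far end up. Joint 3 is at its limit (-1.134), so the arm drifted outward. Lowering should give it room again, so I'll go down towards the board in steps.

Emit:
drive_tool(
  motion=[
    {"dx":0,"dy":0.03,"dz":-0.13,"wx":0,"wy":0,"wz":0,"hand":-0.5},
    {"dx":0,"dy":0.04,"dz":-0.13,"wx":0,"wy":0,"wz":0,"hand":-0.5},
    {"dx":-0.03,"dy":0.04,"dz":-0.13,"wx":0,"wy":0,"wz":0,"hand":-0.5},
  ],
)

```text
t: 5.6
ee_pos: [0.6038, -0.0891, 0.1375]
eef_rot: [-2.569, -0.244, -1.54]
contact_force: [0.2, -0.3, -2.1]
grip_width: 0.602
finger_force: 43.2
```

```bash
python3 - <<'E'
from h import *
st=manip.read_state(); R=Rn.from_rotvec(st["eef_rot"]).as_matrix(); print(st["ee_pos"].round(4),st["q"].round(3),"\n",R.round(3))
print("axis",(R@[.94,0,-.341]).round(3),"centre",(st["ee_pos"]+R@[-.0075,0,-.0079]).round(4))
E
```

```text
[ 0.6038 -0.0891  0.1375] [-0.429  0.162 -1.134 -0.706  0.57   2.833] 
 [[ 0.464  0.208  0.861]
 [ 0.069 -0.977  0.199]
 [ 0.883 -0.034 -0.468]]
axis [ 0.143 -0.004  0.99 ] centre [ 0.5935 -0.0912  0.1345]
```

The arm can't fold further in the radial direction. The roll's yaw is free, so I'll swing the held pose about the vertical to tilt sideways, where joint 5 has range.

Emit:
drive_tool(
  motion=[
    {"dx":0,"dy":0,"dz":0.03,"wx":0,"wy":0,"wz":1,"hand":-0.5},
    {"dx":0,"dy":0,"dz":0.03,"wx":0,"wy":0,"wz":1,"hand":-0.5},
    {"dx":0,"dy":0,"dz":0,"wx":0,"wy":0,"wz":1,"hand":-0.5},
    {"dx":-0.02,"dy":0,"dz":0,"wx":0,"wy":0,"wz":1,"hand":-0.5},
    {"dx":-0.02,"dy":0,"dz":0,"wx":0,"wy":0,"wz":1,"hand":-0.5},
  ],
)

```text
t: 6.22
ee_pos: [0.5909, -0.0891, 0.1568]
eef_rot: [-2.304, -0.748, -1.37]
contact_force: [-0.1, 0.4, -3.4]
grip_width: 0.6
finger_force: 43.2
```

Emit:
drive_tool(
  motion=[
    {"dx":-0.03,"dy":0,"dz":0,"wx":0,"wy":0,"wz":1,"hand":-0.5},
    {"dx":-0.03,"dy":0,"dz":0,"wx":0,"wy":0,"wz":1,"hand":-0.5},
    {"dx":-0.03,"dy":0,"dz":0,"wx":0,"wy":0,"wz":1,"hand":-0.5},
    {"dx":-0.03,"dy":0,"dz":0,"wx":0,"wy":0,"wz":1,"hand":-0.5},
    {"dx":0,"dy":0,"dz":0,"wx":0,"wy":0,"wz":0,"hand":-0.5},
  ],
)

```text
t: 6.85
ee_pos: [0.5567, -0.0897, 0.1559]
eef_rot: [-2.058, -1.078, -1.211]
contact_force: [0.1, -0.5, -1.6]
grip_width: 0.604
finger_force: 43.2
```

```bash
cat > s.py <<'E'
from h import *
st=manip.read_state(); R=Rn.from_rotvec(st["eef_rot"]).as_matrix(); print(st["t"],st["ee_pos"].round(4),st["q"].round(3),"\n",R.round(3))
a=R@[.94,0,-.341]; c=st["ee_pos"]+R@[-.0075,0,-.0079]
print("axis",a.round(3),"centre",c.round(4),"to board",np.array([.521,-.0626,.0475])-c)
print("turn units",(np.degrees(np.cross(a,[0,0,1]))/5).round(2))
E
python3 s.py
```

```text
6.85 [ 0.5567 -0.0897  0.1559] [-0.674  0.484 -0.308  0.981  1.073  1.382] 
 [[ 0.285  0.834  0.473]
 [ 0.373 -0.551  0.746]
 [ 0.883 -0.036 -0.468]]
axis [0.106 0.096 0.99 ] centre [ 0.5509 -0.0984  0.1529] to board [-0.02986956  0.03578134 -0.10544772]
turn units [ 1.1  -1.22  0.  ]
```

Emit:
drive_tool(
  motion=[
    {"dx":-0.02,"dy":0.03,"dz":0,"wx":0.55,"wy":-0.61,"wz":0,"hand":-0.5},
    {"dx":-0.03,"dy":0.03,"dz":-0.05,"wx":0.55,"wy":-0.61,"wz":0,"hand":-0.5},
    {"dx":-0.03,"dy":0.03,"dz":-0.1,"wx":0,"wy":0,"wz":0,"hand":-0.5},
    {"dx":-0.02,"dy":0.03,"dz":-0.1,"wx":0,"wy":0,"wz":0,"hand":-0.5},
    {"dx":0,"dy":0,"dz":0,"wx":0,"wy":0,"wz":0,"hand":-0.5},
  ],
)

```text
t: 7.48
ee_pos: [0.5255, -0.0519, 0.0802]
eef_rot: [-1.941, -1.045, -1.359]
contact_force: [-0.3, 0.1, -1.6]
grip_width: 0.603
finger_force: 43.1
```

```bash
python3 s.py; python3 - <<'E'
from h import *
_,a=shot("side2","side"); _,b=shot("scene2","scene")
cv2.imwrite("pics/c3.png",np.hstack([cv2.resize(a[180:320,220:360],(400,400)),cv2.resize(b[160:300,270:410],(400,400))]))
E
```

```text
7.475 [ 0.5255 -0.0519  0.0802] [-0.691  0.603 -0.505  0.755  1.206  1.261] 
 [[ 0.189  0.835  0.516]
 [ 0.285 -0.55   0.785]
 [ 0.94  -0.001 -0.341]]
axis [ 0.001 -0.     1.   ] centre [ 0.52   -0.0602  0.0759] to board [ 0.00099756 -0.00239473 -0.02837852]
turn units [-0.   -0.01  0.  ]
```

View pics/c3.png

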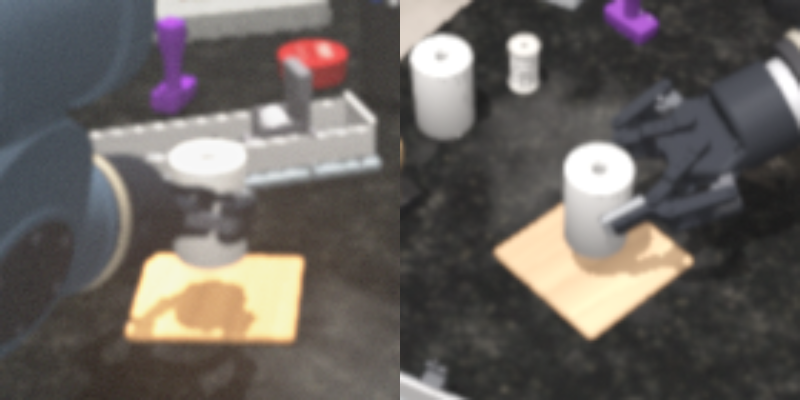

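The roll is held upright above the board in both views. I'll lower it gently by 28 mm.

Emit:
drive_tool(
  motion=[
    {"dx":0,"dy":-0.005,"dz":-0.05,"wx":0,"wy":0,"wz":0,"hand":-0.5},
    {"dx":0,"dy":0,"dz":-0.025,"wx":0,"wy":0,"wz":0,"hand":-0.5},
    {"dx":0,"dy":0,"dz":-0.015,"wx":0,"wy":0,"wz":0,"hand":-0.5},
    {"dx":0,"dy":0,"dz":0,"wx":0,"wy":0,"wz":0,"hand":-0.5},
  ],
)

```text
t: 8.07
ee_pos: [0.5266, -0.0544, 0.0537]
eef_rot: [-1.939, -1.047, -1.361]
contact_force: [0.0, 0.3, -2.5]
grip_width: 0.605
finger_force: 43.1
```

Emit:
drive_tool(
  motion=[
    {"dx":0,"dy":0,"dz":-0.006,"wx":0,"wy":0,"wz":0,"hand":-0.5},
    {"dx":0,"dy":0,"dz":-0.003,"wx":0,"wy":0,"wz":0,"hand":-0.5},
  ],
)

```text
t: 8.32
ee_pos: [0.5267, -0.0545, 0.0514]
eef_rot: [-1.94, -1.048, -1.362]
contact_force: [-0.4, 0.4, -1.8]
grip_width: 0.606
finger_force: 43.1
```

Emit:
drive_tool(
  motion=[
    {"dx":0,"dy":0,"dz":-0.003,"wx":0,"wy":0,"wz":0,"hand":-0.5},
    {"dx":0,"dy":0,"dz":-0.003,"wx":0,"wy":0,"wz":0,"hand":-0.5},
  ],
)

```text
t: 8.57
ee_pos: [0.5267, -0.0545, 0.0496]
eef_rot: [-1.939, -1.048, -1.362]
contact_force: [-2.4, -0.5, 6.9]
grip_width: 0.605
finger_force: 43.6
```

Contact is made (+7 N). Now release, then withdraw along the tool.

Emit:
drive_tool(
  motion=[
    {"dx":0,"dy":0,"dz":0,"wx":0,"wy":0,"wz":0,"hand":0.5},
    {"dx":0,"dy":0,"dz":0,"wx":0,"wy":0,"wz":0,"hand":1},
    {"dx":0,"dy":0,"dz":0,"wx":0,"wy":0,"wz":0,"hand":1},
    {"dx":0,"dy":0,"dz":0,"wx":0,"wy":0,"wz":0,"hand":1},
  ],
)

```text
t: 9.07
ee_pos: [0.5267, -0.0545, 0.0495]
eef_rot: [-1.939, -1.048, -1.362]
contact_force: [0.6, -0.3, -0.3]
grip_width: 1.005
finger_force: 0.0
```

Emit:
drive_tool(
  motion=[
    {"dx":-0.05,"dy":-0.076,"dz":0.033,"wx":0,"wy":0,"wz":0,"hand":1},
    {"dx":-0.07,"dy":-0.106,"dz":0.046,"wx":0,"wy":0,"wz":0,"hand":1},
    {"dx":-0.07,"dy":-0.106,"dz":0.046,"wx":0,"wy":0,"wz":0,"hand":1},
    {"dx":0,"dy":0,"dz":0.1,"wx":0,"wy":0,"wz":0,"hand":1},
    {"dx":0,"dy":0,"dz":0.1,"wx":0,"wy":0,"wz":0,"hand":1},
  ],
)

```text
t: 9.7
ee_pos: [0.4695, -0.1415, 0.1476]
eef_rot: [-1.94, -1.046, -1.362]
contact_force: [0.5, -0.5, -0.1]
grip_width: 1.004
finger_force: 0.0
```

```bash
python3 s.py; python3 - <<'E'
from h import *
_,a=shot("side3","side"); _,b=shot("scene3","scene")
cv2.imwrite("pics/c4.png",np.hstack([cv2.resize(a[190:310,230:350],(400,400)),cv2.resize(b[190:350,200:360],(400,400))]))
E
```

```text
9.7 [ 0.4695 -0.1415  0.1476] [-0.904  0.649 -0.263  1.376  1.102  0.796] 
 [[ 0.186  0.835  0.518]
 [ 0.285 -0.55   0.785]
 [ 0.94   0.001 -0.341]]
axis [-0.001  0.     1.   ] centre [ 0.464  -0.1498  0.1433] to board [ 0.05696203  0.0872113  -0.09576189]
turn units [ 0.    0.02 -0.  ]
```

View pics/c4.png

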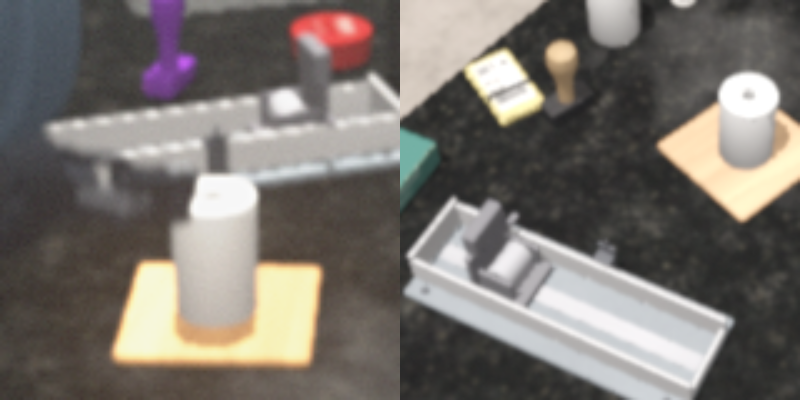

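The roll stands upright, centred on the board and released. In the scene crop the pusher pointer is at (513,220) and the tab at (605,250). I'll compute the turn to bring the tool vertical over the feeder.

```bash
python3 - <<'E'
from h import *
st=manip.read_state(); R=Rn.from_rotvec(st["eef_rot"])
for a in (105,):
    a=np.radians(a); x=np.array([np.cos(a),np.sin(a),0]); z=np.array([0,0,-1.]); T=np.c_[x,np.cross(z,x),z]
    v=np.degrees((Rn.from_matrix(T)*R.inv()).as_rotvec()); print(v,np.linalg.norm(v),(v/5).round(2),(v/5/18).round(3))
for k,px,z in [("near corner",(331,319),.035),("near other",(317,352),.035),("far tab-side",(222,272),.035),("far other",(204,292),.041),("pointer",(245,277),.04),("tab",(282,287),.053)]:
    print(k,plane(ray("scene",px),z).round(3))
E
```

```text
[-70.95546689  11.72575389  41.87172344] 83.21906518033683 [-14.19   2.35   8.37] [-0.788  0.13   0.465]
near corner [0.413 0.116 0.035]
near other [0.392 0.192 0.035]
far tab-side [0.677 0.166 0.035]
far other [0.666 0.229 0.041]
pointer [0.623 0.147 0.04 ]
tab [0.535 0.125 0.053]
```

Emit:
drive_tool(
  motion=[
    {"dx":0,"dy":0,"dz":0.136,"wx":-0.946,"wy":0.157,"wz":0.558,"hand":1},
    {"dx":0,"dy":0,"dz":0.136,"wx":-0.946,"wy":0.157,"wz":0.558,"hand":1},
    {"dx":0.016,"dy":0.03,"dz":0.136,"wx":-0.946,"wy":0.157,"wz":0.558,"hand":1},
    {"dx":0.016,"dy":0.062,"dz":0,"wx":-0.946,"wy":0.157,"wz":0.558,"hand":1},
    {"dx":0.016,"dy":0.062,"dz":0,"wx":-0.946,"wy":0.157,"wz":0.558,"hand":1},
  ],
)

```text
t: 10.42
ee_pos: [0.4844, -0.0944, 0.2695]
eef_rot: [-2.038, -1.574, -0.993]
contact_force: [-0.3, -0.2, -0.7]
grip_width: 0.999
finger_force: 0.0
```

Emit:
drive_tool(
  motion=[
    {"dx":0.016,"dy":0.065,"dz":0,"wx":-0.946,"wy":0.157,"wz":0.558,"hand":1},
    {"dx":0.016,"dy":0.065,"dz":0,"wx":-0.946,"wy":0.157,"wz":0.558,"hand":1},
    {"dx":0.016,"dy":0.065,"dz":0,"wx":-0.946,"wy":0.157,"wz":0.558,"hand":1},
    {"dx":0.016,"dy":0.065,"dz":0,"wx":-0.946,"wy":0.157,"wz":0.558,"hand":1},
    {"dx":0.016,"dy":0.065,"dz":0,"wx":-0.946,"wy":0.157,"wz":0.558,"hand":1},
  ],
)

```text
t: 11.05
ee_pos: [0.5083, 0.0035, 0.2691]
eef_rot: [-2.034, -2.062, -0.536]
contact_force: [0.1, -0.7, 0.4]
grip_width: 0.999
finger_force: 0.0
```

Emit:
drive_tool(
  motion=[
    {"dx":0.016,"dy":0.065,"dz":0,"wx":-0.946,"wy":0.157,"wz":0.558,"hand":1},
    {"dx":0.016,"dy":0.065,"dz":0,"wx":-0.946,"wy":0.157,"wz":0.558,"hand":1},
    {"dx":0.016,"dy":0.065,"dz":0,"wx":-0.946,"wy":0.157,"wz":0.558,"hand":1},
    {"dx":0.016,"dy":0.065,"dz":0,"wx":-0.946,"wy":0.157,"wz":0.558,"hand":1},
    {"dx":0,"dy":0,"dz":0,"wx":-0.946,"wy":0.157,"wz":0.558,"hand":1},
  ],
)

```text
t: 11.68
ee_pos: [0.5275, 0.0821, 0.2689]
eef_rot: [-1.912, -2.492, 0.006]
contact_force: [0.6, 0.5, 0.1]
grip_width: 0.999
finger_force: 0.0
```

```bash
python3 s.py|head -5; python3 - <<'E'
from h import *
import json
st,im=shot("w5"); json.dump({k:np.array(st[k]).tolist() for k in ("ee_pos","eef_rot")},open("w5.json","w"))
for X in [(.623,.147,.04),(.535,.125,.053),(.61,.185,.088)]: print(wpix(st,X).round(0))
E
```

```text
11.675 [0.5275 0.0821 0.2689] [ 0.156  0.286  0.155  1.443 -0.002  1.465] 
 [[-0.259  0.966 -0.003]
 [ 0.966  0.259 -0.003]
 [-0.002 -0.003 -1.   ]]
axis [-0.242  0.909  0.339] centre [0.5294 0.0749 0.2768] to board [-0.00842875 -0.1374974  -0.22928769]
[429. 167.]
[342. 165.]
[442. 129.]
```

View pics/w5.png

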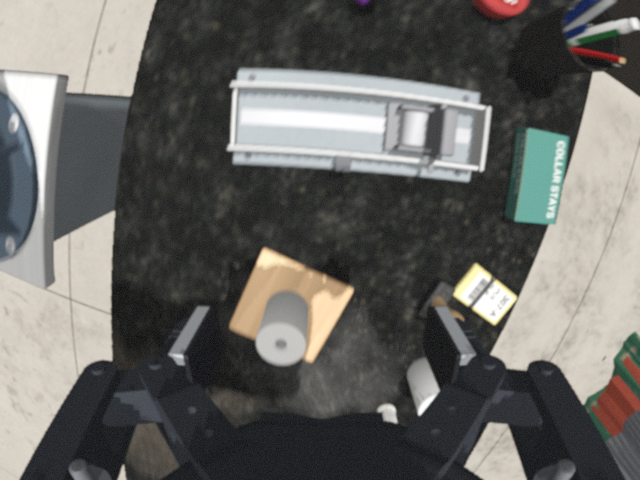

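The wrist view shows the lane with the tab at about (343,162), the pointer near (430,165) and the handle near (445,132). I'll use the last view for an enlarged crop.

```bash
python3 - <<'E'
from h import *
im=cv2.imread("pics/w5.png"); x=cv2.resize(im[90:190,325:475],None,fx=5,fy=5,interpolation=cv2.INTER_CUBIC)
for i in range(0,150,25): cv2.putText(x,str(325+i),(i*5,10),0,.4,(0,0,255)); cv2.line(x,(i*5,12),(i*5,22),(0,0,255),1)
for i in range(10,100,20): cv2.putText(x,str(90+i),(0,i*5),0,.4,(0,0,255)); cv2.line(x,(25,i*5),(35,i*5),(0,0,255),1)
cv2.imwrite("pics/c5.png",x)
E
```

```text
(no output)
```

View pics/c5.png

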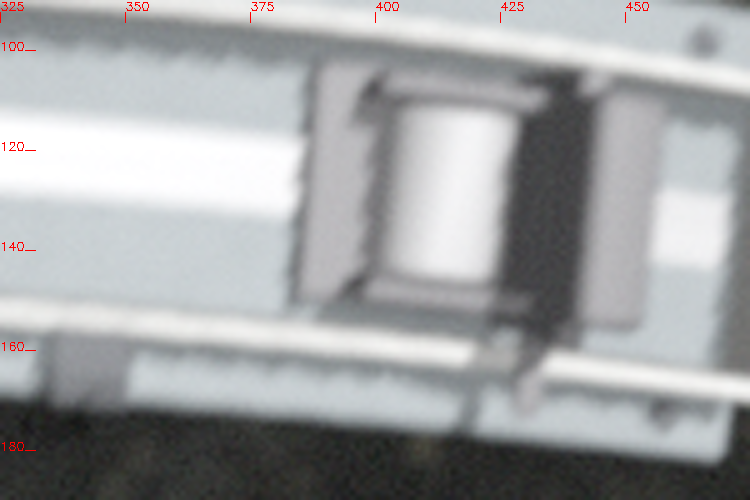

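```bash
python3 - <<'E'
from h import *
import json
st={k:np.array(v) for k,v in json.load(open("w5.json")).items()}
P=lambda p,z: plane(wray(st,p),z)
w1=[P(p,.035) for p in ((235,148.5),(487,168.5))]; w1c=[P((330,151.5),.035),P((470,166),.035)]
print("wall ends",np.round(w1,4),np.round(w1c,4))
for k,p,z in [("h1",(444,108),.088),("h2",(458,109),.088),("h3",(453.5,155),.088),("h4",(441,154.5),.088),("hc",(449,131.6),.088),("ptr",(430,170),.04),("tabtop",(343,170),.053),("tabL",(335.5,170),.053),("tabR",(350.5,170),.053),("tabin",(343,157),.04)]:
    print(k,P(p,z).round(4))
for n in ((w1[1]-w1[0]),(w1c[1]-w1c[0])): print(np.degrees(np.arctan2(n[1],n[0])), np.linalg.norm(n))
a=np.radians(10.5)
E
```

```text
wall ends [[0.4263 0.1126 0.035 ]
 [0.6894 0.1658 0.035 ]] [[0.5215 0.1333 0.035 ]
 [0.669  0.162  0.035 ]]
h1 [0.606  0.2038 0.088 ]
h2 [0.619  0.2075 0.088 ]
h3 [0.6274 0.1661 0.088 ]
h4 [0.6158 0.1628 0.088 ]
hc [0.6167 0.185  0.088 ]
ptr [0.6253 0.1444 0.04  ]
tabtop [0.5377 0.1204 0.053 ]
tabL [0.5307 0.1185 0.053 ]
tabR [0.5447 0.1224 0.053 ]
tabin [0.5352 0.1317 0.04  ]
11.418213557227036 0.2684948016539861
11.005066389156525 0.15033238451507824
```

Handle and pointer agree along the lane (0.641), and the tab is at 0.551, so the pull is about 90 mm at azimuth 11.5°. Handle top measures 43×13 mm and the lane 268 mm, both as specified. I'll move above the handle.

Emit:
drive_tool(
  motion=[
    {"dx":0.074,"dy":0.086,"dz":-0.06,"wx":0,"wy":0,"wz":-0.7,"hand":1},
    {"dx":0.074,"dy":0.086,"dz":-0.1,"wx":0,"wy":0,"wz":0,"hand":1},
    {"dx":0.074,"dy":0.086,"dz":-0.15,"wx":0,"wy":0,"wz":0,"hand":1},
    {"dx":0.075,"dy":0.085,"dz":-0.18,"wx":0,"wy":0,"wz":0,"hand":1},
    {"dx":0,"dy":0,"dz":0,"wx":0,"wy":0,"wz":0,"hand":1},
  ],
)

```text
t: 12.35
ee_pos: [0.6141, 0.1837, 0.1181]
eef_rot: [-1.987, -2.425, 0.011]
contact_force: [-0.4, 0.1, 0.3]
grip_width: 0.999
finger_force: 0.0
```

```bash
python3 - <<'E'
from h import *
st,im=shot("w6"); print(st["ee_pos"].round(4),st["q"].round(3),Rn.from_rotvec(st["eef_rot"]).as_matrix().round(3).tolist())
# handle top corners expected vs. edges: predicted pixels of measured points
for X in [(.6167,.185,.088),(.6253,.1444,.04),(.5377,.1204,.053)]: print(wpix(st,X).round(1))
print("delta",(np.array([.6167,.185,.056])-st["ee_pos"])/.3)
E
```

```text
[0.6141 0.1837 0.1181] [0.29  0.554 0.176 1.202 0.002 1.662] [[-0.197, 0.98, -0.01], [0.98, 0.197, -0.001], [0.001, -0.01, -1.0]]
[327.8 282. ]
[327.7 308.7]
[194.  322.4]
delta [ 0.00876652  0.00448888 -0.20702808]
```

Emit:
drive_tool(
  motion=[
    {"dx":0.009,"dy":0.004,"dz":-0.1,"wx":0,"wy":0,"wz":0,"hand":1},
    {"dx":0,"dy":0,"dz":-0.1,"wx":0,"wy":0,"wz":0,"hand":1},
    {"dx":0,"dy":0,"dz":-0.006,"wx":0,"wy":0,"wz":0,"hand":0.2},
    {"dx":0,"dy":0,"dz":0,"wx":0,"wy":0,"wz":0,"hand":-0.5},
    {"dx":0,"dy":0,"dz":0,"wx":0,"wy":0,"wz":0,"hand":-1},
  ],
  newtons=60,
)

```text
t: 13.02
ee_pos: [0.6196, 0.1845, 0.0637]
eef_rot: [-1.992, -2.429, -0.001]
contact_force: [0.2, -0.3, 0.5]
grip_width: 0.379
finger_force: 0.0
```

Emit:
drive_tool(
  motion=[
    {"dx":0,"dy":0,"dz":0,"wx":0,"wy":0,"wz":0,"hand":-1},
    {"dx":0,"dy":0,"dz":0,"wx":0,"wy":0,"wz":0,"hand":-1},
    {"dx":0,"dy":0,"dz":0,"wx":0,"wy":0,"wz":0,"hand":-1},
  ],
)

```text
t: 13.4
ee_pos: [0.6187, 0.1844, 0.063]
eef_rot: [-1.991, -2.428, 0.001]
contact_force: [-5.6, -2.0, 13.2]
grip_width: 0.151
finger_force: 58.8
```

Handle gripped (13 mm, 59 N). Now pull 90 mm along the lane.

Emit:
drive_tool(
  motion=[
    {"dx":-0.059,"dy":-0.012,"dz":0,"wx":0,"wy":0,"wz":0,"hand":-1},
    {"dx":-0.059,"dy":-0.012,"dz":0,"wx":0,"wy":0,"wz":0,"hand":-1},
    {"dx":-0.059,"dy":-0.012,"dz":0,"wx":0,"wy":0,"wz":0,"hand":-1},
    {"dx":-0.059,"dy":-0.012,"dz":0,"wx":0,"wy":0,"wz":0,"hand":-1},
    {"dx":-0.05,"dy":-0.01,"dz":0,"wx":0,"wy":0,"wz":0,"hand":-1},
  ],
)

```text
t: 14.02
ee_pos: [0.5339, 0.1683, 0.0631]
eef_rot: [-1.991, -2.429, -0.005]
contact_force: [6.5, 10.5, 2.5]
grip_width: 0.151
finger_force: 59.1
```

Emit:
drive_tool(
  motion=[
    {"dx":0,"dy":0,"dz":0,"wx":0,"wy":0,"wz":0,"hand":-1},
    {"dx":0,"dy":0,"dz":0,"wx":0,"wy":0,"wz":0,"hand":-1},
  ],
)

```text
t: 14.28
ee_pos: [0.5343, 0.1684, 0.0631]
eef_rot: [-1.991, -2.429, -0.005]
contact_force: [5.1, 8.4, 3.0]
grip_width: 0.152
finger_force: 59.2
```

```bash
python3 - <<'E'
from h import *
st,im=shot("w7"); _,b=shot("side7","side"); _,c=shot("scene7","scene")
f=np.array([.98,.199,0]); print(st["ee_pos"].round(4),st["ee_pos"]@f,st["grip_width"],st["contact_force"].round(1))
def pix(n,X):
    p=vision.camera_params(n); c=p["mtx"]@(p["R"]@np.array(X)+p["t"]); return (c[:2]/c[2]).round(1)
# tab from the original scene and side: dark pixels; triangulate tab top centre
for n in("side","scene"): print(n,"tab pred",pix(n,(.5377,.1204,.053)),"ptr start pred",pix(n,(.6253,.1444,.04)))
s0=cv2.cvtColor(cv2.imread("pics/side0.png"),6); s1=cv2.cvtColor(b,6)
u,v=pix("side",(.5377,.1204,.045)).astype(int)
print(s0[v-14:v+14:1,u-14:u+15]); print(s1[v-14:v+14:1,u-14:u+15])
E
```

```text
[0.5343 0.1684 0.0631] 0.5570810219122657 0.15218197408608558 [5.1 8.4 3. ]
side tab pred [293.7 227.7] ptr start pred [328.5 226.4]
scene tab pred [282.4 285.1] ptr start pred [245.1 275.8]
[[ 88  88  86  83  75  68  67  65  63  68  70  69  70  71  71  69  70  68
   73  78  75  73  68  70  70  72  70  71  74]
 [ 90  87  83  81  73  63  60  64  67  64  66  67  66  70  69  73  72  72
   74  81  77  74  72  75  77  79  80  83  89]
 [ 82  84  77  69  61  66  53  61  66  66  64  66  62  67  70  68  79  82
   86  88  89  93 103 114 122 129 135 124 123]
 [ 74  72  69  63  56  56  58  65  71  69  73  74  78  86  94 103 115 131
  142 140 130 138 152 169 187 196 196 182 158]
 [ 69  71  71  65  67  73  89  96 102 115 129 137 134 130 138 152 170 193
  213 205 183 174 185 195 211 219 221 205 175]
 [ 95 109 121 129 132 124 132 150 157 170 193 206 197 181 178 184 194 219
  228 223 205 190 186 186 194 201 202 187 167]
 [148 166 183 197 198 185 180 186 187 195 217 223 216 200 186 186 190 198
  208 202 192 185 181 178 180 181 181 180 161]
 [181 196 211 220 222 207 196 189 188 188 198 205 200 188 184 
[... 5168 characters left out ...]
176 177 178 181 182 176 159 122  97  90  93  91
  110 139 168 179 180 177 178 177 176 177 178]
 [177 177 178 178 179 180 180 178 177 177 180 177 159 127  99  92  92  95
  106 140 169 176 178 178 177 176 174 172 176]
 [180 178 179 180 179 178 179 178 179 178 178 176 159 130  96  94  92  92
  102 133 162 174 172 175 172 170 167 165 162]
 [176 177 179 181 176 177 177 179 175 179 177 174 161 133 103 100  97  97
  104 129 154 166 169 163 158 157 153 155 152]
 [179 177 178 178 178 175 176 176 178 182 179 177 167 148 134 128 133 135
  139 149 168 181 176 161 154 149 151 146 144]
 [175 173 174 173 167 168 169 175 182 186 193 193 192 187 185 186 196 216
  221 225 232 237 229 217 194 164 153 148 146]]
```

The grip is now at 0.557 along the lane, so about 4 mm remains by the relative measurement. I'll cross-check numerically with the side image before the last nudge.

```bash
python3 - <<'E'
from h import *
f=np.array([.98,.199,0]);n=np.array([-.199,.98,0])
p=vision.camera_params("side"); u,v=293,None
c=p["mtx"]@(p["R"]@np.array([.5377,.1204,.045])+p["t"]); u,v=(c[:2]/c[2]).astype(int)
def onplane(px,nn):
    o,d=ray("side",px); t=(nn-o@n)/(d@n); X=o+t*d; return (X@f).round(4),X[2].round(3)
print(u,v)
print("tab",[onplane((u-14+15.8,v-14+r),.0118+.003*k) for r in (17,21) for k in (-2,0)])
print("tab edges",onplane((u-14+12.6,v+6),.008),onplane((u-14+19,v+6),.008))
for nn in (.0276,.0366): print("plate right edge",nn,[onplane((u-14+15.9,v-14+r),nn) for r in (7,9)])
# same for start image: right edge of the plate, row profile
s0=cv2.cvtColor(cv2.imread("pics/side0.png"),6); print(s0[v-12:v-4,315:345])
E
```

```text
293 230
tab [(np.float64(0.5517), np.float64(0.041)), (np.float64(0.5534), np.float64(0.038)), (np.float64(0.5514), np.float64(0.031)), (np.float64(0.5531), np.float64(0.028))]
tab edges (np.float64(0.5441), np.float64(0.033)) (np.float64(0.5601), np.float64(0.031))
plate right edge 0.0276 [(np.float64(0.559), np.float64(0.057)), (np.float64(0.5589), np.float64(0.052))]
plate right edge 0.0366 [(np.float64(0.5616), np.float64(0.053)), (np.float64(0.5614), np.float64(0.048))]
[[247 246 239 215 163 117 101  94  94  92  93 100 111 140 170 183 182 180
  182 183 183 183 181 182 180 170 155 143 149 173]
 [247 247 246 239 200 139  99  92  93  93  96  96 111 139 171 181 181 181
  180 182 180 182 182 182 180 169 152 143 144 148]
 [246 246 247 246 232 176 122 100  94  95  93 100 110 137 168 179 180 180
  178 179 177 178 179 180 178 170 154 144 144 141]
 [245 246 246 246 238 202 152 117  99  98  97  98 115 135 168 177 177 180
  177 181 175 176 178 178 176 168 151 143 143 144]
 [243 244 241 236 228 202 169 135 114 107 103 104 110 137 167 177 178 178
  175 178 180 175 178 176 175 168 153 148 143 144]
 [231 227 216 194 183 168 155 135 116 112 109 107 116 139 166 174 176 176
  179 177 179 173 175 173 172 167 162 162 162 167]
 [195 184 168 151 136 130 122 116 111 111 106 104 118 146 174 177 177 176
  178 183 186 189 184 188 189 183 187 195 199 204]
 [134 132 125 119 115 112 113 115 112 109 105 102 120 151 179 184 187 189
  190 195 205 207 212 221 220 214 209 210 209 212]]
```

The side view gives the tab at 0.552 (16 mm wide, as specified) and the pusher at about 0.557. It agrees: nudge 4.5 mm.

Emit:
drive_tool(
  motion=[
    {"dx":-0.014,"dy":-0.001,"dz":0,"wx":0,"wy":0,"wz":0,"hand":-1},
    {"dx":0,"dy":0,"dz":0,"wx":0,"wy":0,"wz":0,"hand":-1},
    {"dx":0,"dy":0,"dz":0,"wx":0,"wy":0,"wz":0,"hand":-1},
    {"dx":0,"dy":0,"dz":0,"wx":0,"wy":0,"wz":0,"hand":-1},
    {"dx":0,"dy":0,"dz":0,"wx":0,"wy":0,"wz":0,"hand":-1},
  ],
)

```text
t: 15.05
ee_pos: [0.5304, 0.1677, 0.0631]
eef_rot: [-1.992, -2.429, -0.004]
contact_force: [5.1, 5.6, 4.3]
grip_width: 0.153
finger_force: 59.2
```

```bash
python3 - <<'E'
from h import *
st,b=shot("side8","side"); print(st["ee_pos"].round(4),st["ee_pos"]@[.98,.199,0],st["grip_width"],st["finger_force"],st["contact_force"].round(1),st["t"])
g=cv2.cvtColor(b,6); print(g[221:227,282:300])
# roll on the board, scene view, against the earlier picture
a=cv2.imread("pics/scene3.png")[215:285,300:380]; _,c=shot("scene8","scene"); print("roll area diff",np.abs(a.astype(int)-c[215:285,300:380]).mean())
E
```

```text
[0.5304 0.1677 0.0631] 0.5531546804524492 0.15323688811103212 59.19267475605011 [5.1 5.6 4.3] 15.05
[[176 154 130 108  99  96  91  96  98 105 117 142 172 198 221 228 225 207]
 [237 220 174 129 105  94  96  93  96 100 114 143 170 189 200 207 208 194]
 [246 241 213 154 114 101  95  96  94 101 114 139 168 179 183 181 183 180]
 [242 232 213 163 119  98  93  92  94  99 113 137 167 179 179 180 178 176]
 [221 204 187 159 128 104  94  93  92 102 113 136 168 175 177 175 178 178]
 [189 177 171 155 137 111 103  99  97  96 112 136 161 174 177 177 177 178]]
roll area diff 19.345833333333335
```

```bash
python3 - <<'E'
from h import *
for n in ("side3","side8"):
    im=cv2.imread(f"pics/{n}.png")[225:310,230:350]; h=cv2.cvtColor(im,cv2.COLOR_BGR2HSV)
    g=cv2.inRange(h,(0,0,110),(180,45,255)); g=cv2.morphologyEx(g,cv2.MORPH_OPEN,np.ones((5,5)))
    for c in cv2.findContours(g,0,2)[0]:
        if cv2.contourArea(c)>250: print(n,cv2.boundingRect(c),cv2.contourArea(c))
E
```

```text
side3 (38, 45, 14, 26) 252.0
side3 (14, 0, 106, 62) 2553.5
side8 (9, 0, 111, 63) 3191.0
```

```bash
python3 - <<'E'
from h import *
for n in ("side3","side8"):
    g=cv2.cvtColor(cv2.imread(f"pics/{n}.png"),6); print(n,[g[r,262:330:3].tolist() for r in (250,265,280)])
for n in ("scene3","scene8"):
    g=cv2.cvtColor(cv2.imread(f"pics/{n}.png"),6); print(n,[g[r,305:375:4].tolist() for r in (230,243,254)])
E
```

```text
side3 [[105, 103, 103, 87, 88, 69, 71, 78, 106, 249, 247, 248, 247, 247, 248, 145, 82, 75, 75, 70, 74, 70, 74], [67, 68, 71, 71, 77, 75, 86, 185, 200, 206, 210, 211, 205, 197, 185, 118, 78, 73, 69, 74, 80, 77, 68], [75, 75, 186, 243, 243, 244, 243, 194, 181, 186, 195, 192, 188, 183, 168, 222, 238, 237, 237, 239, 239, 153, 85]]
side8 [[197, 140, 132, 125, 116, 106, 187, 248, 247, 247, 247, 247, 247, 247, 248, 146, 80, 73, 74, 69, 71, 70, 72], [60, 59, 60, 57, 61, 62, 74, 183, 198, 206, 210, 212, 205, 197, 183, 111, 62, 63, 72, 68, 75, 68, 70], [58, 59, 109, 186, 188, 190, 193, 168, 181, 188, 190, 191, 186, 181, 170, 201, 237, 238, 238, 239, 239, 154, 80]]
scene3 [[85, 90, 96, 90, 76, 79, 255, 255, 255, 255, 255, 255, 86, 76, 66, 67, 74, 74], [62, 188, 231, 229, 231, 230, 186, 203, 207, 203, 192, 160, 163, 232, 232, 92, 72, 66], [44, 179, 232, 230, 234, 238, 200, 157, 164, 160, 154, 237, 246, 246, 243, 236, 148, 70]]
scene8 [[84, 90, 95, 90, 77, 78, 247, 255, 255, 255, 255, 255, 87, 76, 66, 68, 75, 74], [62, 189, 230, 228, 230, 228, 148, 160, 166, 167, 165, 157, 164, 233, 232, 93, 72, 67], [46, 119, 163, 162, 166, 171, 153, 147, 152, 151, 146, 175, 183, 183, 178, 185, 147, 71]]
```

The roll hasn't moved; only the shadows differ. The pusher is within about 1 mm of the mark and firmly held, so I'm handing in.

```bash
python3 -c "
from plant import manip
print(manip.close_job())"
```

```text
the job is handed in; nothing more can be done
None
```

I handed the job in at about 15 s on the robot's clock (limit 48 s). The roll stands released near the board's centre, and the gripper holds the pusher with its pointer about 1 mm from the mark, by the camera measurements. No verdict came back.

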